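# Vent the vacuum desiccator and crack its lid

## Robot

A 6-joint arm with a two-finger parallel gripper is mounted at the origin on the work surface. World frame = base frame: x ahead of the robot, y to its left, z up, the work surface at z = 0. Lengths are in mm, angles in rad, forces in N, time in s.
With the tool pointing down it reaches from about 350 to 875 mm from the base axis. Payload 4.2 kg.
Tool frame: the origin (TCP) lies between the finger pads, 19 mm behind the fingertips; this is the grasp point; z points along the fingers, y is the line along which they close (so a half turn about z gives the same grasp; the last joint's range is limited). The gripper opens to 85 mm and grips with 20 to 120 N. Pads are 22 mm wide; open, the fingers measure 114 mm over their backs; the gripper's body (76 mm by 85 mm) begins 54 mm behind the grasp point. The pads swing forward as they close: fully open they stand 13 mm farther back than shut.
Start: joints at [1.463, 0.385, 0.008, 0, -1.194, -0.259], TCP at [224.111, 583.415, 250.012] pointing down, gripper open.
Joint ranges: [-3.14, 3.14], [-1.21, 2.06], [-1.07, 1.41], [-3.16, 2.05], [-2.99, -0.16], [-3.1, 3.1]. Speed limits (rad/s): [2.79, 2.79, 3.14, 3.14, 3.14, 3.14].

## Interface

Orientations are given as a unit quaternion [x, y, z, w].
In Python, from bench import arm gives the robot as it stands.
- The arm moves only by the shell command python3 -m pendant 'ROWS'. ROWS is JSON, a list of rows, each a list of 7 numbers: the shift along the tool's x, y, z in m, then the turn, a rotation vector about the tool's x, y, z in degrees, then the finger opening in m, from 0 to 0.0854. In form: [[x, y, z, wx, wy, wz, fingers], ...]. A call has 1 to 12 rows; each row shifts and turns the commanded pose from where the row before left it, along the tool's axes as they then stand; what a row does not reach is not made up. A row lasts 1/10 s, in which the tool goes at most 50 mm and 8.59 degrees, less where a joint would pass 70% of its speed; a pose out of reach is approached as far as the arm can. A call is refused whole if a number of a shift passes 0.05 or a number of a turn 8.59, either way. A call with a gripper value outside its range is refused whole. The fingers move at their own pace and stop on an object; the grip force is fixed at half the most. Time passes only in rows, so rows that do not move let the fingers close. It gives the time, the measured TCP pose, the force, the opening and the grip force at its end, in the units of the state.
- arm.read_state(): the state, without advancing time (a new reading comes with each control period).
- arm.get_image(name): name is "scene" or "top"; returns a dict with "image" (400x640x3 uint8, red, green, blue), "fx", "fy", "cx", "cy" (pixels), "k1" (the pictures are not rectified: a ray, as slopes to the right and down, at radius r is drawn at 1 + k1 r^2 times it, then the intrinsics apply), "xyz" and "rotation" of the camera in the world. Camera axes: x right, y down, z forward; pixel columns grow to the right and rows downward; lengths in mm; the calibration is good to about 2 mm. A picture is of the moment at which its call begins. There is no depth.
- arm.job_done(): hands the job in; it is judged then, once.
The state is a dict: "clock": time; "joints": joint angles; "joint_vel": joint speeds; "joint_efforts": joint torques, N m; "position": TCP position; "ee_rot": TCP orientation; "contact_force": force on the tool from outside, world axes, zero at the start; "wrist_torque": the same for the moment, N m; "gripper_width": finger opening in mm; "grasp_force": force on a finger pad.
Only numpy, scipy, OpenCV 4.12 (cv2) and the standard library are available. Lean on these libraries where they do the work, as an engineer would, in place of code of your own. Each camera call takes 0.05 s, during which the arm holds its last target. There are 200 camera calls.

## Task

The specimens in the clear vacuum desiccator are dry: turn the black valve knob beside it round to the vent stop, marked with the open ring, and only then take the domed lid by its knob, pull it straight up off the sticky gasket and hold it just open, level over the jar and about 20 mm above the rim, so that the solvent vapour can drift out. Do not let the lid fly up when the seal lets go, and leave the glassware and tools around it undisturbed. Finish while still holding the lid there, clear of the jar: do not put it down or let go.

Things in the scene. Friction and masses are not known exactly. Their poses are not given: they have to be found in the camera images.
- desiccator: Fixed vacuum desiccator: round clear jar, 200 mm across, rim 150 mm above the bench, on a 10 mm grey base plate; on its -y side an aluminium valve block, pale 100 by 92 mm panel on top, 114 mm above the bench; a dial gauge (to 150 mm) stands 92 mm behind the knob. Origin on the bench under the jar's centre, z up, x from the robot's side to the far side. Place varies by cm, yaw up to 0.2 rad.
- valve (a joint): Angle of the valve knob, rad, counter-clockwise from above; 0 when its white-lined pointer end points along the desiccator's +x. Three click stops: -0.70 pump (filled dot), 0 closed (short bar), +0.70 vent (open ring); ends at -0.82 and 0.82. Turning takes up to about 0.1 N m; let go between stops, it snaps to the nearer one. Starts at pump or closed.
- valve_grip (a point): Point on the knob's vertical axis at grip height, 144 mm above the bench. The black knob: round skirt 44 mm across (114 to 122 mm above the bench), on it an upright bar 46 mm long, 13 mm wide (122 to 152 mm), the bar along the pointer. Axes turn with the knob: x along the bar to the pointer end, z up.
- vent_mark (a point): Centre of the dark open-ring mark (13 mm) on the pale panel: the vent stop, 38 mm from the knob's axis. A short bar marks closed, a filled dot pump.
- lid_grip (a point): Centre of the lid knob's head, 75 mm above the lid's origin, 225 mm above the bench when seated; grip here from above. The sticky gasket resists a straight slow pull up with 12 to 22 N in all, the peak after 2 to 4 mm; by 8 mm it has let go and only the lid's weight is left, 4 to 6 N.
- dish: Open glass dish, 90 mm across and 40 mm high, left of the desiccator; leave alone. Origin under its centre.
- forceps: Steel forceps, 127 mm long and 5 mm thick, lying to the right of the station; leave alone. Origin on the bench under its middle.
- jar: Small glass jar with black cap, 52 mm across, 75 mm high, in front of the valve block; leave alone. Origin under its centre.
- wash_bottle: White wash bottle, 66 mm across, 195 mm high with its blue spout (reaches 65 mm out), left of the desiccator; leave alone. Origin under its centre.
- slide_box: Grey slide box 97 by 87 by 33 mm, right of the station; leave alone. Origin under its centre.
- petri: Covered petri dish, 95 mm across, 17 mm high, far left; leave alone. Origin under its centre.
- beaker: Empty glass beaker, 70 mm across, 90 mm high, left of the desiccator; leave alone. Origin under its centre.
- lid: The loose domed lid, clear, 215 mm across, about 0.45 kg: flange 8 mm thick resting on the jar's rim, an 8 mm deep plug under it held by the gasket, dome to 49 mm above the flange's underside, and a black round knob on top: head 36 mm across, from 63 to 89 mm up, on an 18 mm stem. Origin at the centre of the flange's underside, on the rim (150 mm above the bench) when seated; z up.
- jar_mouth (a point): Centre of the jar's mouth at the rim, 150 mm above the bench; the seated lid's origin is here.
There are look-alikes about, which are no part of the job. Leave any red look-alike of the lid alone.

How it is judged:
By the outcome, as a careful person would: the job done as asked, in the order asked, and still so for the second after the job is handed in, while the arm keeps its last pose, push and grip.
It also fails if it takes over 58 s, if anything falls off the work surface, if the arm or the gripper's body presses on something with over 40 N, if the wrist force passes 120 N, or if a joint passes its speed limit or range.

## Working session

There is one attempt and no reset: what is moved stays moved. The work goes in short steps, Python scripts to look and compute and a shell command to move; the robot and the scene stay as the last step left them, time stands still between calls to the robot, and variables do not carry over. Pictures are saved under pics/ and viewed, at most 10 in all, crops included, and the job is handed in when it is done.

```bash
mkdir -p pics; ls; cat > h.py <<'E'
import numpy as np,cv2,pickle
from bench import arm
def grab(n):
    d=arm.get_image(n); pickle.dump(d,open(f'{n}.pkl','wb')); return d
def load(n): return pickle.load(open(f'{n}.pkl','rb'))
def ray(d,u,v):
    p=np.array([(u-d['cx'])/d['fx'],(v-d['cy'])/d['fy']]); q=p.copy()
    for _ in range(20): q=p/(1+d['k1']*(q@q))
    r=np.array(d['rotation'])@np.array([q[0],q[1],1]); return np.array(d['xyz']),r/np.linalg.norm(r)
def plane(d,u,v,z):
    o,r=ray(d,u,v); return o+r*(z-o[2])/r[2]
def tri(d1,p1,d2,p2):
    a,r=ray(d1,*p1); b,s=ray(d2,*p2)
    t=np.linalg.lstsq(np.c_[r,-s],b-a,rcond=None)[0]
    x,y=a+r*t[0],b+s*t[1]; return (x+y)/2,np.linalg.norm(x-y)
E
python3 - <<'E'
from h import *
for n in('scene','top'):
    d=grab(n); cv2.imwrite(f'pics/{n}0.png',d['image'][:,:,::-1]); print(n,d['xyz'],np.round(d['rotation'],3).tolist(),d['fx'],d['k1'])
s=arm.read_state(); print(s)
E
```

```text
pics
scene [1016.1672092  -576.59235122 1065.57046555] [0.866, 0.348, -0.139, -0.331] 452.7543164456417 -0.09358861424928426
top [ 190.23098024   16.92943067 1446.16293822] [-0.698, 0.71, -0.073, 0.062] 454.2690425942887 -0.1136443114491236
{'clock': 0.1, 'joints': array([ 1.46260266e+00,  3.85498406e-01,  6.79275355e-03, -4.69296936e-04,
       -1.19399835e+00, -2.58599815e-01]), 'joint_vel': array([-0.00114924, -0.00253477,  0.00113293,  0.0019253 , -0.00050722,
       -0.00093605]), 'joint_efforts': array([-4.16761432e-04, -3.93318057e+01,  1.88929743e+01,  4.19799149e+00,
       -2.57112435e-03,  6.12462571e-06]), 'position': array([223.94097997, 582.99438245, 249.02637203]), 'ee_rot': array([ 9.83213643e-01, -1.82455403e-01, -1.45824621e-04,  9.67526387e-04]), 'contact_force': array([ 0.0723241 , -0.29132162,  0.04913291]), 'wrist_torque': array([-0.04843811,  0.06950967, -0.01953635]), 'grasp_force': 0.0, 'gripper_width': 85.05130383127829}
```

```bash
sed -i "s/np.array(d\['rotation'\])@np.array(\[q\[0\],q\[1\],1\])/R.from_quat(d['rotation']).apply([q[0],q[1],1])/; 1a from scipy.spatial.transform import Rotation as R" h.py; grep -n quat h.py
```

```text
10:    r=R.from_quat(d['rotation']).apply([q[0],q[1],1]); return np.array(d['xyz']),r/np.linalg.norm(r)
```

View pics/scene0.png

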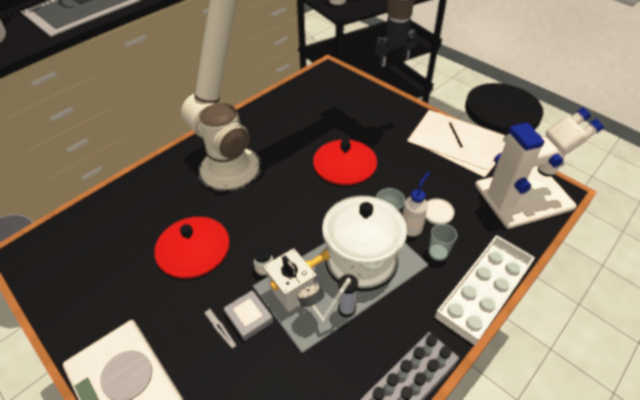

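View pics/top0.png

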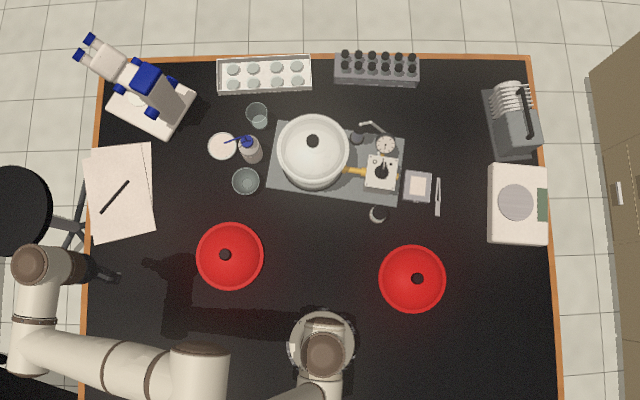

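The scene view shows the lid knob at about (366,210) and the valve at about (289,270). In the top view they are at (313,141) and (382,171). Two red decoy lids are well away from both. I'll zoom in next.

```bash
python3 - <<'E'
from h import *
a=load('scene')['image'][245:315,240:340];b=load('top')['image'][125:225,340:440]
a=cv2.resize(a,(560,392),interpolation=cv2.INTER_CUBIC)
b=cv2.resize(b,(600,600),interpolation=cv2.INTER_CUBIC)
cv2.imwrite('pics/cs.png',a[:,:,::-1]);cv2.imwrite('pics/ct.png',b[:,:,::-1])
S,T=load('scene'),load('top')
def blobs(d,x0,y0,x1,y1,th=60):
    g=d['image'][y0:y1,x0:x1].max(2); m=(g<th).astype(np.uint8)
    n,l,st,c=cv2.connectedComponentsWithStats(m)
    return [(np.round(c[i]+[x0,y0],1).tolist(),st[i].tolist()) for i in range(1,n) if st[i,4]>8]
print('S lid',blobs(S,350,198,384,225));print('T lid',blobs(T,298,126,328,156))
print('T valve',blobs(T,362,150,402,192));print('S valve',blobs(S,268,250,312,300))
print('lid tri',tri(S,(366,210),T,(313,141)),'valve tri',tri(S,(289,268),T,(382,171)))
E
```

```text
S lid [([365.7, 209.4], [10, 5, 12, 14, 126])]
T lid []
T valve []
S valve [([274.9, 252.4], [0, 0, 19, 9, 92]), ([302.8, 251.4], [30, 0, 12, 5, 39]), ([287.1, 268.9], [15, 8, 12, 19, 121])]
lid tri (array([578.59231881,  17.06106199, 221.78272971]), np.float64(1.2574430273655004)) valve tri (array([ 512.97518434, -189.66349048,  122.84598293]), np.float64(2.494397281792524))
```

View pics/cs.png

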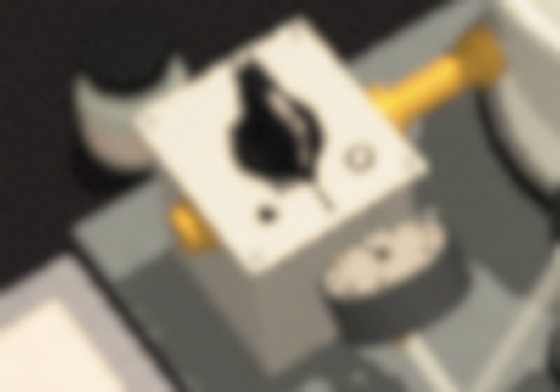

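View pics/ct.png

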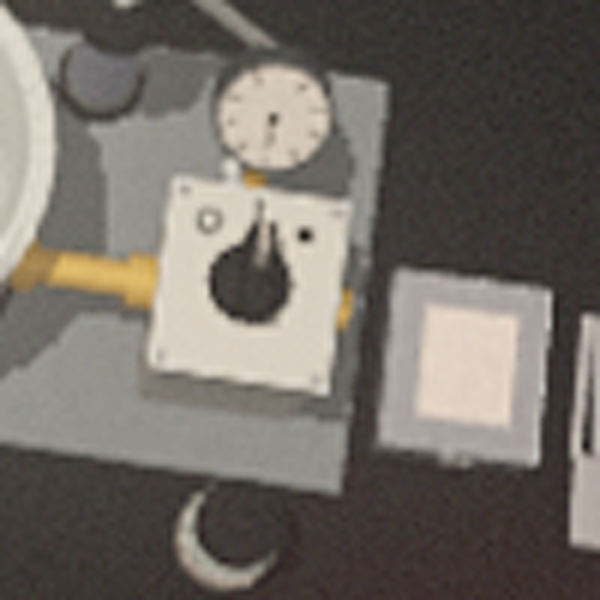

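The crops show the skirt centre, the ring mark (+y side), the dot (-y side), the closed bar mark, and the knob bar. I'll cast these points.

```bash
python3 - <<'E'
from h import *
S,T=load('scene'),load('top')
t=lambda x,y:(x/6+340-.4,y/6+125-.4); s=lambda x,y:(x/5.6+240-.4,y/5.6+245-.4)
for n,a,b in [('ring',(208,220),(360,156)),('dot',(306,235),(267,214)),('bar',(260,208),(325,195))]:
    print(n,tri(S,s(*b),T,t(*a)),plane(T,*t(*a),114).round(1),plane(S,*s(*b),114).round(1))
for n,c in [('c00',(172,178)),('c01',(353,200)),('c11',(328,395)),('c10',(148,368)),('skirt',(250,285))]: print(n,plane(T,*t(*c),114 if n[0]=='c' else 118).round(1))
for n,c in [('c-x+y',(300,15)),('c+x+y',(428,168)),('c+x-y',(255,275)),('c-x-y',(135,120)),('skirt',(277,140))]: print('S',n,plane(S,*s(*c),114 if n[0]=='c' else 118).round(1))
for n,c in [('wl1',(262,262)),('wl2',(264,240)),('tip',(276,225))]: print('T',n,plane(T,*t(*c),152).round(1))
for n,c in [('rear end',(248,70)),('wl a',(280,100)),('wl b',(308,140))]: print('S',n,plane(S,*s(*c),152).round(1))
# lid knob
def sat(d,x0,y0,x1,y1,th):
    g=d['image'][y0:y1,x0:x1].max(2); m=(g<th).astype(np.uint8)
    n,l,st,c=cv2.connectedComponentsWithStats(m); i=1+np.argmax(st[1:,4]); return c[i]+[x0,y0],st[i]
a,q=sat(S,350,198,384,225,90);b,w=sat(T,298,126,328,156,90);print(a,q,b,w,tri(S,a,T,b))
print('lid at 226 T',plane(T,*b,232),'S',plane(S,*a,226))
# jar/lid rim in the top view
m=cv2.imwrite('pics/zt.png',cv2.resize(np.hstack([T['image'][155:185,365:400]]),(700,600),interpolation=cv2.INTER_CUBIC)[:,:,::-1])
E
```

```text
ring (array([ 545.32026356, -169.18315708,  114.57932068]), np.float64(3.802098944952005)) [ 546.6 -167.7  114. ] [ 543.9 -170.5  114. ]
dot (array([ 537.15939468, -218.53119367,  114.46712857]), np.float64(3.0637235277295702)) [ 538.2 -217.4  114. ] [ 536.  -219.6  114. ]
bar (array([ 550.39266663, -195.40349616,  118.03765516]), np.float64(3.739954823455397)) [ 552.6 -194.5  114. ] [ 547.3 -195.3  114. ]
c00 [ 568.9 -150.3  114. ]
c01 [ 556.3 -242.4  114. ]
c11 [ 455.3 -224.5  114. ]
c10 [ 470.4 -134.4  114. ]
skirt [ 511.5 -187.   118. ]
S c-x+y [ 468.5 -135.6  114. ]
S c+x+y [ 570.2 -154.1  114. ]
S c+x-y [ 554.6 -244.   114. ]
S c-x-y [ 457.1 -227.2  114. ]
S skirt [ 513.2 -191.8  118. ]
T wl1 [ 514.8 -188.3  152. ]
T wl2 [ 526.  -189.8  152. ]
T tip [ 533.5 -196.   152. ]
S rear end [ 495.5 -189.5  152. ]
S wl a [ 517.2 -190.6  152. ]
S wl b [ 540.9 -196.4  152. ]
[365.67567568 209.4527027 ] [ 10   5  13  15 148] [312.12280702 140.43859649] [  9   9  11  12 114] (array([578.58617807,  18.23012966, 223.42377495]), np.float64(4.6359436551392825))
lid at 226 T [577.45542963  19.95249875 232.        ] S [578.71750994  14.34460826 226.        ]
```

View pics/zt.png

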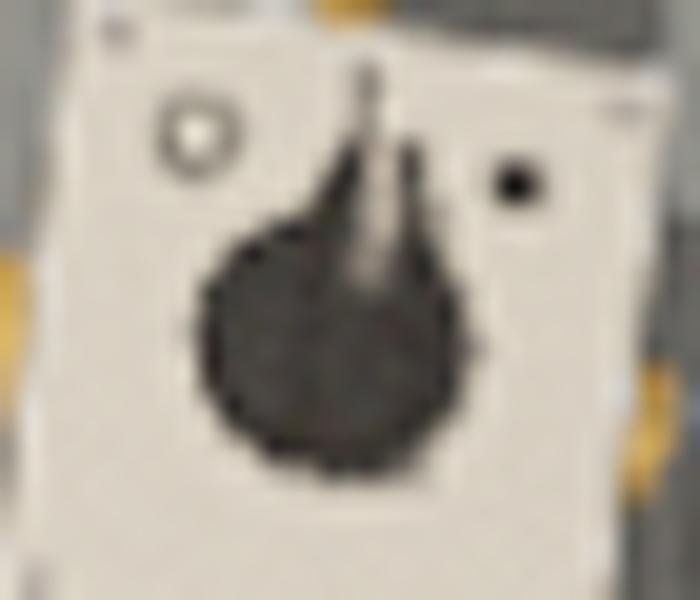

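Knob is at the closed stop. Desiccator yaw ≈ -0.168, valve axis ≈ (512.5, -189), lid knob ≈ (578.5, 17.5). Moving to above the valve.

```bash
cat > go.py <<'E'
import sys
from h import *
# usage: go.py x y z theta(world angle of tool x) -> remaining shift in tool axes (mm), turn (deg)
s=arm.read_state(); r=R.from_quat(s['ee_rot']); p=np.array(s['position']); M=r.as_matrix()
print('t',round(s['clock'],2),'p',p.round(1),'th',round(np.arctan2(M[1,0],M[0,0]),3),'zaxis',M[:,2].round(3),'F',np.round(s['contact_force'],1),'tq',np.round(s['wrist_torque'],2),'w',round(s['gripper_width'],1),'g',round(s['grasp_force'],1),'j',np.round(s['joints'],2))
if len(sys.argv)>1:
    x,y,z,th=map(float,sys.argv[1:]); print('shift',r.inv().apply(np.array([x,y,z])-p).round(1))
    D=R.from_matrix(np.array([[np.cos(th),np.sin(th),0],[np.sin(th),-np.cos(th),0],[0,0,-1]]).T)
    print('turn',np.degrees((r.inv()*D).as_rotvec()).round(2))
E
python3 -m pendant '[[0,0,-0.03,0,0,0,0.0854],[0.026,0.0294,-0.02,0,0,0,0.0854],[0.026,0.0294,0,0,0,0,0.0854],[0.026,0.0294,0,0,0,0,0.0854],[0.026,0.0294,0,0,0,0,0.0854],[0.026,0.0294,0,0,0,0,0.0854],[0.026,0.0294,0,0,0,0,0.0854],[0.026,0.0294,0,0,0,0,0.0854],[0.026,0.0294,0,0,0,0,0.0854],[0.026,0.0294,0,0,0,0,0.0854],[0.026,0.0294,0,0,0,0,0.0854]]' && python3 go.py 512.5 -189.2 250 -0.168
```

```text
clock: 1.2
position: [361.4, 214.0, 299.8]
ee_rot: [0.983, -0.182, -0.0, 0.0]
contact_force: [0.4, -0.2, 0.6]
gripper_width: 85.6
grasp_force: 0.0
t 1.2 p [361.4 214.  299.8] th -0.366 zaxis [-0. -0. -1.] F [ 0.4 -0.2  0.6] tq [ 0.02 -0.06  0.02] w 85.6 g 0.0 j [ 0.92 -0.01 -0.37 -0.   -1.22  0.28]
shift [285.5 322.3  49.8]
turn [ 1.000e-02  1.000e-02 -1.137e+01]
```

```bash
python3 -m pendant '[[0.0285,0.0322,0,0,0,0,0.0854],[0.0285,0.0322,0,0,0,0,0.0854],[0.0285,0.0322,0,0,0,0,0.0854],[0.0285,0.0322,0,0,0,0,0.0854],[0.0285,0.0322,0,0,0,0,0.0854],[0.0285,0.0322,0,0,0,0,0.0854],[0.0285,0.0322,0,0,0,0,0.0854],[0.0285,0.0322,0,0,0,0,0.0854],[0.0285,0.0322,0,0,0,0,0.0854],[0.0285,0.0322,0,0,0,0,0.0854],[0,0,0.025,0,0,-5.7,0.0854],[0,0,0.025,0,0,-5.7,0.0854]]' && python3 go.py 512.5 -189.2 146 -0.168
```

```text
clock: 2.4
position: [512.1, -188.5, 248.9]
ee_rot: [0.997, -0.083, 0.0, -0.0]
contact_force: [-0.8, 0.9, -0.5]
gripper_width: 85.5
grasp_force: 0.0
t 2.4 p [ 512.1 -188.5  248.9] th -0.167 zaxis [ 0.  0. -1.] F [-0.8  0.9 -0.5] tq [0.04 0.09 0.  ] w 85.5 g 0.0 j [-0.06  0.25 -0.19 -0.   -1.13  1.46]
shift [  0.5   0.7 102.9]
turn [-0.02 -0.01  0.07]
```

```bash
python3 -m pendant '[[0,0,0.03,0,0,0,0.0854],[0,0,0.03,0,0,0,0.0854],[0,0,0.02,0,0,0,0.0854],[0,0,0.013,0,0,0,0.07],[0,0,0.01,0,0,0,0.06],[0,0,0,0,0,0,0.045],[0,0,0,0,0,0,0.04]]' && python3 go.py 512.5 -189.2 146 -0.168; python3 - <<'E'
from h import *
d=grab('scene'); T=grab('top')
a=cv2.resize(d['image'][225:315,240:340],(660,594),interpolation=cv2.INTER_CUBIC)
cv2.imwrite('pics/v1.png',a[:,:,::-1])
E
```

```text
clock: 3.1
position: [512.3, -187.1, 147.4]
ee_rot: [0.996, -0.084, 0.0, 0.0]
contact_force: [-0.3, -0.3, -0.7]
gripper_width: 39.9
grasp_force: 0.0
t 3.1 p [ 512.3 -187.1  147.4] th -0.168 zaxis [ 0. -0. -1.] F [-0.3 -0.3 -0.7] tq [0.02 0.02 0.01] w 39.9 g 0.0 j [-0.05  0.35 -0.33  0.   -0.89  1.46]
shift [0.6 2.  1.4]
turn [ 0.01 -0.03  0.02]
```

View pics/v1.png

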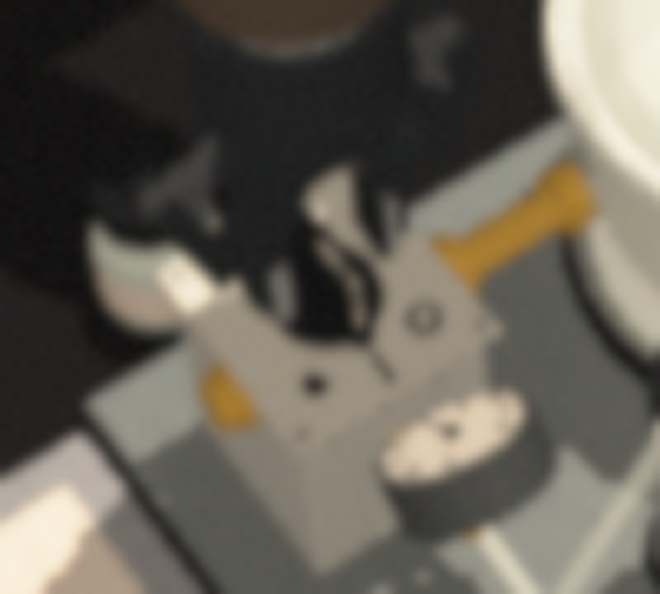

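The fingers straddle the black bar: the pads sit at about (280,290) and (375,215), with the knob between them. I'll correct by 2 mm and close.

```bash
python3 -m pendant '[[0,0.002,0.001,0,0,0,0.03],[0,0,0,0,0,0,0.02],[0,0,0,0,0,0,0.015],[0,0,0,0,0,0,0.01],[0,0,0,0,0,0,0.005],[0,0,0,0,0,0,0.005]]' && python3 go.py 512.5 -189.2 146 -0.168
```

```text
clock: 3.8
position: [511.8, -188.7, 146.5]
ee_rot: [0.996, -0.084, 0.0, -0.0]
contact_force: [-1.0, 4.3, 4.9]
gripper_width: 12.2
grasp_force: 59.1
t 3.8 p [ 511.8 -188.7  146.5] th -0.168 zaxis [ 0.001  0.    -1.   ] F [-1.   4.3  4.9] tq [1.08 0.28 0.02] w 12.2 g 59.1 j [-0.06  0.35 -0.33 -0.   -0.89  1.46]
shift [0.7 0.4 0.5]
turn [-0.02 -0.04  0.03]
```

```bash
python3 -m pendant '[[0,0,0,0,0,-5,0.005],[0,0,0,0,0,-5,0.005],[0,0,0,0,0,-5,0.005],[0,0,0,0,0,-5,0.005],[0,0,0,0,0,-5,0.005],[0,0,0,0,0,-5,0.005],[0,0,0,0,0,-5,0.005],[0,0,0,0,0,-5,0.005],[0,0,0,0,0,-1,0.005],[0,0,0,0,0,0,0.005]]' && python3 go.py 512.5 -189.2 146 0.532
```

```text
clock: 4.8
position: [512.0, -189.1, 146.5]
ee_rot: [0.963, 0.27, 0.0, 0.0]
contact_force: [-0.4, 1.6, 5.0]
gripper_width: 11.8
grasp_force: 59.1
t 4.8 p [ 512.  -189.1  146.5] th 0.547 zaxis [ 0.001 -0.    -1.   ] F [-0.4  1.6  5. ] tq [0.64 0.18 0.02] w 11.8 g 59.1 j [-0.06  0.35 -0.33  0.   -0.89  2.17]
shift [0.4 0.3 0.5]
turn [ 0.04 -0.04  0.84]
```

```bash
python3 -m pendant '[[0,0,0,0,0,0,0.02],[0,0,0,0,0,0,0.045],[0,0,0,0,0,0,0.05],[0,0,-0.01,0,0,0,0.05],[0,0,-0.03,0,0,0,0.06],[0,0,-0.04,0,0,0,0.08],[0,0,-0.04,0,0,0,0.0854],[0,0,-0.03,0,0,0,0.0854]]' && python3 go.py 578.5 17.5 296 0.547;  python3 - <<'E'
from h import *
d=grab('scene')
E
```

```text
clock: 5.6
position: [512.0, -189.4, 299.7]
ee_rot: [0.963, 0.27, 0.002, 0.001]
contact_force: [0.9, -0.2, 0.1]
gripper_width: 85.3
grasp_force: 0.0
t 5.6 p [ 512.  -189.4  299.7] th 0.548 zaxis [ 0.004 -0.001 -1.   ] F [ 0.9 -0.2  0.1] tq [-0.05 -0.05  0.03] w 85.3 g 0.0 j [-0.06  0.22 -0.11  0.   -1.24  2.17]
shift [ 164.5 -142.     3.7]
turn [ 0.17 -0.15  0.04]
```

```bash
python3 -m pendant '[[0.0274,-0.0237,0,0.1,-0.1,0,0.0854],[0.0274,-0.0237,0,0,0,0,0.0854],[0.0274,-0.0237,0,0,0,0,0.0854],[0.0274,-0.0237,0,0,0,0,0.0854],[0.0274,-0.0237,0,0,0,0,0.0854],[0.0274,-0.0237,0,0,0,0,0.0854],[0,0,0,0,0,8,0.0854],[0,0,0,0,0,8,0.0854],[0,0,0,0,0,8,0.0854],[0,0,0,0,0,7.4,0.0854],[0,0,0,0,0,0,0.0854]]' && python3 go.py 578.5 17.5 226 0.0;  python3 - <<'E'
from h import *
d=grab('scene');T=grab('top')
a=cv2.resize(d['image'][175:315,250:430],(771,600),interpolation=cv2.INTER_CUBIC)
cv2.imwrite('pics/v2.png',a[:,:,::-1])
E
```

```text
clock: 6.75
position: [577.8, 17.9, 296.3]
ee_rot: [1.0, -0.0, -0.001, -0.0]
contact_force: [0.4, 0.0, 0.4]
gripper_width: 85.1
grasp_force: 0.0
t 6.75 p [577.8  17.9 296.3] th -0.0 zaxis [-0.002  0.001 -1.   ] F [0.4 0.  0.4] tq [-0.02  0.01 -0.01] w 85.1 g 0.0 j [ 0.31  0.28 -0.03 -0.   -1.26  1.26]
shift [ 0.8  0.5 70.3]
turn [-0.03  0.12 -0.01]
```

View pics/v2.png

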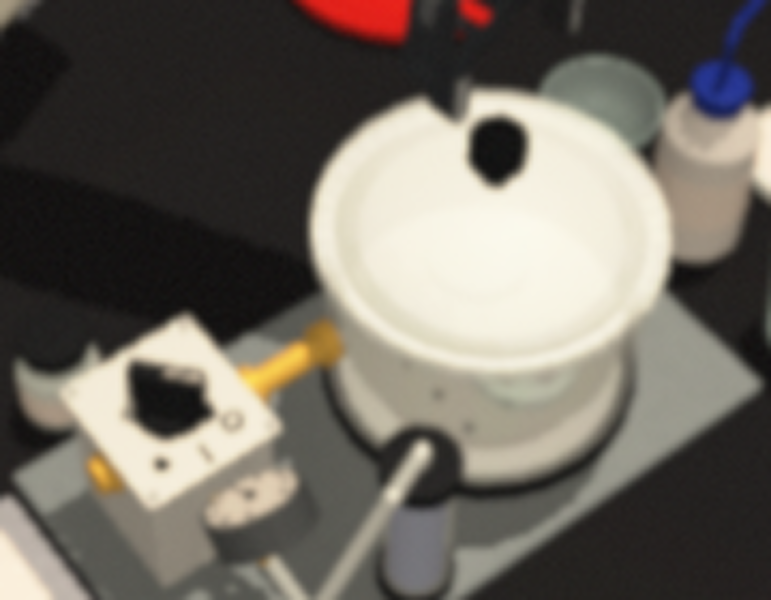

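The valve bar now points at the ring mark (232,420). The lid knob is at about (498,150), directly under the gripper. I'll confirm the angle numerically and descend.

```bash
python3 - <<'E'
from h import *
S=load('scene')
p=[plane(S,x/4.283+250-.4,y/4.286+175-.4,152)[:2] for x,y in((160,368),(205,388))]; v=p[1]-p[0]
print(p,'knob angle',np.arctan2(v[1],v[0])+.168)
E
python3 -m pendant '[[0.0008,0,0.03,0,0.12,0,0.0854],[0,0,0.02,0,0,0,0.0854],[0,0,0.01,0,0,0,0.075],[0,0,0.008,0,0,0,0.065],[0,0,0,0,0,0,0.06],[0,0,0,0,0,0,0.05],[0,0,0,0,0,0,0.045]]' && python3 go.py 578.5 17.5 227 0.0;  python3 - <<'E'
from h import *
d=grab('scene')
a=cv2.resize(d['image'][170:245,310:410],(800,600),interpolation=cv2.INTER_CUBIC)
cv2.imwrite('pics/v3.png',a[:,:,::-1])
E
```

```text
[array([ 508.22993438, -191.04822925]), array([ 536.59089377, -182.77216613])] knob angle 0.4519278752058893
clock: 7.55
position: [579.2, 18.1, 229.1]
ee_rot: [1.0, 0.0, 0.001, -0.0]
contact_force: [-0.1, 0.4, 0.5]
gripper_width: 45.2
grasp_force: 0.0
t 7.55 p [579.2  18.1 229.1] th 0.0 zaxis [ 0.002  0.001 -1.   ] F [-0.1  0.4  0.5] tq [0.02 0.02 0.05] w 45.2 g 0.0 j [ 0.31  0.32 -0.14 -0.   -1.11  1.26]
shift [-0.7  0.6  2.1]
turn [-0.05 -0.1   0.01]
```

View pics/v3.png

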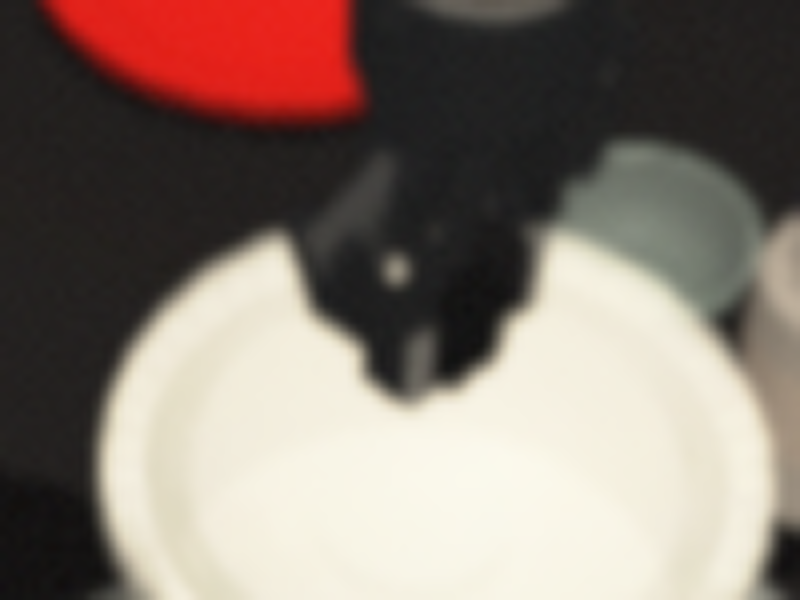

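The fingers straddle the black knob head at about (430,330). The crop is (x/8+310, y/8+170). The valve reading is nearest the vent stop, and it was released at 0.715. Closing on the lid knob.

```bash
python3 -m pendant '[[0,0,0.003,0,0,0,0.04],[0,0,0,0,0,0,0.036],[0,0,0,0,0,0,0.032],[0,0,0,0,0,0,0.028],[0,0,0,0,0,0,0.025],[0,0,0,0,0,0,0.025]]' && python3 go.py 578.5 17.5 227 0.0
```

```text
clock: 8.2
position: [578.5, 18.1, 225.1]
ee_rot: [1.0, -0.0, -0.0, -0.0]
contact_force: [-1.5, 1.7, 2.6]
gripper_width: 34.1
grasp_force: 59.8
t 8.2 p [578.5  18.1 225.1] th -0.0 zaxis [-0.     0.001 -1.   ] F [-1.5  1.7  2.6] tq [ 0.48  0.4  -0.04] w 34.1 g 59.8 j [ 0.31  0.33 -0.15 -0.   -1.1   1.26]
shift [-0.   0.6 -1.9]
turn [-0.04  0.02 -0.01]
```

```bash
for k in 1; do python3 -m pendant '[[0,0,-0.0005,0,0,0,0.025],[0,0,-0.0005,0,0,0,0.025],[0,0,-0.0005,0,0,0,0.025],[0,0,-0.0005,0,0,0,0.025],[0,0,-0.0005,0,0,0,0.025],[0,0,-0.0005,0,0,0,0.025],[0,0,-0.0005,0,0,0,0.025],[0,0,-0.0005,0,0,0,0.025]]'; done; python3 go.py 578.5 17.5 245 0.0
```

```text
clock: 9.0
position: [577.4, 17.9, 227.3]
ee_rot: [1.0, -0.0, -0.002, -0.0]
contact_force: [-0.2, 0.9, -13.3]
gripper_width: 33.8
grasp_force: 61.0
t 9.0 p [577.4  17.9 227.3] th -0.001 zaxis [-0.004  0.    -1.   ] F [ -0.2   0.9 -13.3] tq [ 0.27 -0.36 -0.1 ] w 33.8 g 61.0 j [ 0.31  0.32 -0.14 -0.   -1.11  1.26]
shift [  1.1   0.4 -17.7]
turn [-0.02  0.26 -0.06]
```

```bash
python3 -m pendant '[[0,0,-0.0005,0,0,0,0.025],[0,0,-0.0005,0,0,0,0.025],[0,0,-0.0005,0,0,0,0.025],[0,0,-0.0005,0,0,0,0.025],[0,0,-0.0005,0,0,0,0.025],[0,0,-0.0005,0,0,0,0.025],[0,0,-0.0005,0,0,0,0.025],[0,0,-0.0005,0,0,0,0.025],[0,0,-0.0005,0,0,0,0.025],[0,0,-0.0005,0,0,0,0.025],[0,0,-0.0005,0,0,0,0.025],[0,0,-0.0005,0,0,0,0.025]]'; python3 go.py 578.5 17.5 245 0.0
```

```text
clock: 10.2
position: [578.6, 18.0, 235.0]
ee_rot: [1.0, -0.0, -0.0, -0.0]
contact_force: [0.2, -0.6, -4.8]
gripper_width: 34.3
grasp_force: 62.1
t 10.2 p [578.6  18.  235. ] th -0.0 zaxis [-0.     0.001 -1.   ] F [ 0.2 -0.6 -4.8] tq [0.01 0.   0.08] w 34.3 g 62.1 j [ 0.31  0.32 -0.13 -0.   -1.12  1.26]
shift [ -0.1   0.5 -10. ]
turn [-0.03  0.02 -0.01]
```

```bash
python3 -m pendant '[[0,0,-0.001,0,0,0,0.025],[0,0,-0.001,0,0,0,0.025],[0,0,-0.0015,0,0,0,0.025],[0,0,-0.0015,0,0,0,0.025],[0,0,-0.0015,0,0,0,0.025],[0,0,-0.0015,0,0,0,0.025],[0,0,-0.001,0,0,0,0.025],[0,0,-0.0008,0,0,0,0.025],[0,0,0,0,0,0,0.025],[0,0,0,0,0,0,0.025],[0,0,0,0,0,0,0.025],[0,0,0,0,0,0,0.025]]'; python3 go.py 578.5 17.5 245 0.0; python3 - <<'E'
from h import *
d=grab('scene')
a=cv2.resize(d['image'][170:300,250:420],(784,600),interpolation=cv2.INTER_CUBIC)
cv2.imwrite('pics/v4.png',a[:,:,::-1])
E
```

```text
clock: 11.4
position: [578.6, 18.0, 244.7]
ee_rot: [1.0, -0.0, -0.0, -0.0]
contact_force: [-0.4, -0.5, -4.1]
gripper_width: 34.1
grasp_force: 62.1
t 11.4 p [578.6  18.  244.7] th -0.0 zaxis [-0.001  0.001 -1.   ] F [-0.4 -0.5 -4.1] tq [ 0.03  0.03 -0.  ] w 34.1 g 62.1 j [ 0.31  0.31 -0.12 -0.   -1.14  1.26]
shift [-0.1  0.5 -0.3]
turn [-0.03  0.03 -0.02]
```

View pics/v4.png

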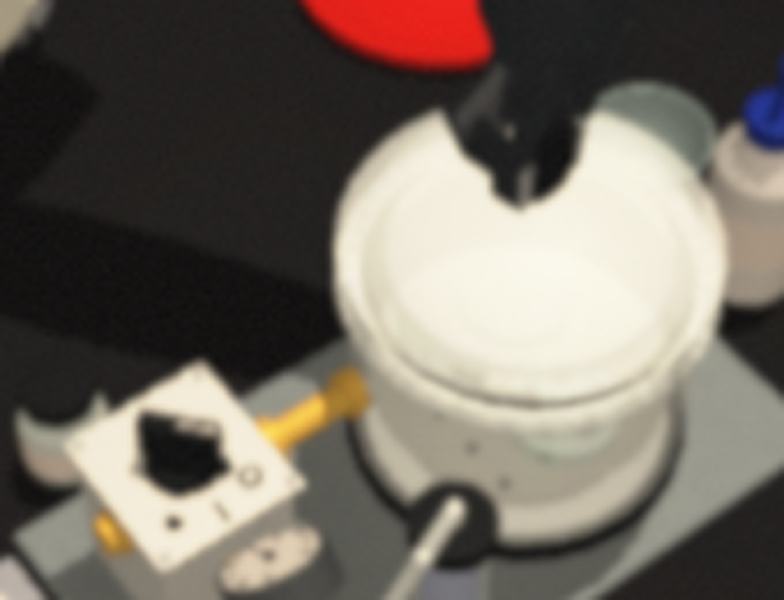

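The picture shows the lid level over the jar with a dark gap under the flange at about (540,405), and the valve pointing at the ring. One quick check that the lid did not slip in the fingers (20 mm should show as a shift of about 5 px).

```bash
python3 - <<'E'
from h import *
S=load('scene'); f=lambda c,n,k:cv2.cvtColor(c,cv2.COLOR_BGR2GRAY)
# full-frame positions at 8x; the pre-lift crop v2 covers cols 250-430, rows 175-315
a=cv2.resize(cv2.imread('pics/v2.png',0),(1440,1120)); b=cv2.resize(cv2.cvtColor(S['image'],cv2.COLOR_RGB2GRAY)[175-15:315,250:430],(1440,1240),interpolation=cv2.INTER_CUBIC)
for n,(x0,y0,x1,y1) in {'left':(320,198,342,222),'right':(393,203,412,226)}.items():
    t=a[(y0-175)*8:(y1-175)*8,(x0-250)*8:(x1-250)*8]
    xs,ys=(x0-250)*8,(y0-175+15)*8
    w=b[max(0,ys-80):ys+t.shape[0]+40,xs-32:xs+t.shape[1]+32]
    r=cv2.matchTemplate(w,t,cv2.TM_CCOEFF_NORMED); _,m,_,l=cv2.minMaxLoc(r)
    print(n,'shift px',(l[0]-32)/8,(l[1]-min(80,ys))/8,m)
def proj(p):
    q=R.from_quat(S['rotation']).inv().apply(np.array(p)-S['xyz']); s=q[:2]/q[2]; s=s*(1+S['k1']*(s@s)); return np.array([S['fx']*s[0]+S['cx'],S['fy']*s[1]+S['cy']])
for dx,dy in((-75,-75),(75,75)): print(proj((578+dx,18+dy,178))-proj((578+dx,18+dy,158)))
E
```

```text
left shift px 0.25 -4.875 0.9941033720970154
right shift px 1.125 -3.125 0.9338265657424927
[-0.07355407 -4.94774411]
[ 0.99081612 -4.9508709 ]
```

```bash
python3 -c "
from bench import arm
print(arm.job_done())"
```

```text
the job is handed in; nothing more can be done
None
```

The job is handed in: I turned the valve to the vent stop first, then pulled the lid slowly off the gasket; it is still gripped about 20 mm above the rim. It looked level in the last picture, though only one of the two edge checks clearly confirmed the 20 mm rise.

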